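# Set the depth-stop screw of a rivet press to its setting block

### The arm

A 6-joint arm with a two-finger parallel gripper is mounted at the origin on the work surface. World frame = base frame: x ahead of the robot, y to its left, z up, the work surface at z = 0. Lengths are in m, angles in degrees, forces in N, time in s.
With the tool pointing down it reaches from about 0.4 to 0.825 m from the base axis. Payload 7 kg.
Tool frame: the origin (TCP) lies at the very end of the fingers, on their centre line; the grasp point (between the pads) lies 19 mm behind it; z points along the fingers, y is the line along which they close (so a half turn about z gives the same grasp; the last joint's range is limited). The gripper opens to 88 mm and grips with 3 to 60 N. Pads are 19 mm wide; open, the fingers measure 130 mm over their backs; the gripper's body (78 mm by 193 mm) begins 47 mm behind the grasp point.
Start: joints at [-57.061, 20.546, 0.682, 0, -70.136, -16.507], TCP at [0.191, -0.647, 0.227] pointing down, gripper open.
Joint ranges: [-176.03, 176.03], [-82.01, 121.73], [-58.28, 71.71], [-173.87, 95.51], [-174.79, -0.11], [-173.66, 173.66]. Speed limits (degrees/s): [136.94, 136.94, 172.46, 180, 180, 180].

### API

Orientations are given as [roll, pitch, yaw] about the fixed x, y, z axes, in that order (R = Rz(yaw) Ry(pitch) Rx(roll)).
In Python, from plant import get_state, capture, close_job, regions_of gives the robot as it stands.
- The arm moves only by the tool jog_arm, never from a script. Its argument "moves" is a list of rows, each a list of 3 entries, a list of its own where there are three numbers: the shift along the tool's x, y, z in cm, then the turn about the tool's z in degrees, then the finger opening in cm, from 0 to 8.76. A call has 1 to 12 rows; each row shifts and turns the commanded pose from where the row before left it, along the tool's axes as they then stand; what a row does not reach is not made up. A row lasts 1/8 s, in which the tool goes at most 62.5 mm and 10.7 degrees, less where a joint would pass 70% of its speed; a pose out of reach is approached as far as the arm can. A call is refused whole if a number of a shift passes 6.25 or a number of a turn 10.7, either way. A call with a gripper value outside its range is refused whole. The fingers move at their own pace and stop on an object; "newtons" is the grip in N (left out, the last holds). Time passes only in rows, so rows that do not move let the fingers close. It gives the time, the measured TCP pose, the force, the opening and the grip force at its end, in the units of the state.
- get_state(): the state, without advancing time (a new reading comes with each control period).
- capture(name): name is "scene" or "top" or "wrist"; returns a dict with "pixels" (384x512x3 uint8, blue, green, red), "mtx" (3x3 intrinsics, pixels), "k1" (the pictures are not rectified: a ray, as slopes to the right and down, at radius r is drawn at 1 + k1 r^2 times it, then the intrinsics apply), "world_from_camera" (4x4, takes a point from camera to world coordinates); the wrist camera has in their place "hand_eye" (4x4, takes a point from camera to tool coordinates, whose origin is the TCP and whose axes are the flange's). Camera axes: x right, y down, z forward; pixel columns grow to the right and rows downward; lengths in m; the calibration is good to about 2 mm. A picture is of the moment at which its call begins: read the wrist's pose just before it. There is no depth.
- close_job(): hands the job in; it is judged then, once.
Trained networks look in a picture, given as the dict that the camera call returned (one of the last four; its "shot" number tells which), for a name from the list of things; names that differ only in an ending like _2 or _b are one class to them, and where a whole thing is asked for, a point or a joint stands for the part that bears it (a point fixed in the world has none). Each returns a list of dicts, best first, with "confidence" (0 to 1); they miss things now and then, are a little off and sometimes report something else, mostly with a low value. They report only what shows in the picture. A call takes as long as a camera call. They do not tell look-alikes from the thing itself.
- regions_of(picture, thing): "pixels" (384x512 bool, what is visible of it) and "pixel" ([column, row] in pixels, amid what is visible of it).
The state is a dict: "time_s": time; "joints": joint angles; "qd": joint speeds; "joint_torque": joint torques, N m; "tcp_pos": TCP position; "eef_rot": TCP orientation; "contact_force": force on the tool from outside, world axes, zero at the start; "moment": the same for the moment, N m; "gripper_width": finger opening in m; "gripper_force": force on a finger pad.
Only numpy, scipy, OpenCV 4.12 (cv2) and the standard library are available. Lean on these libraries where they do the work, as an engineer would, in place of code of your own. Each camera call takes 0.05 s, during which the arm holds its last target. There are 200 camera calls.

### The job

Take the square driver from its wooden stand, seat it in the head of the press's stop screw and turn the screw down (clockwise seen from above) until its red foot just drags on the brass setting block: a light nip of a few newtons, never jammed, and turn the screw with the driver only. Slide the block a centimetre or two out towards the robot beneath the foot to feel the drag, and leave it there, still lightly nipped, with the driver standing in the screw. Leave the hammer, the jar and the white anvil bar alone.

Things in the scene. Friction and masses are not known exactly. Their poses are not given: they have to be found in the camera images.
- press: green depth-stop bridge of a rivet press, fixed. Origin at bench level below the screw axis; own x points away from the robot. Base 230 x 140 x 30 mm, from x = -160 to +70 mm. On it a channel along x, 33 mm wide, cheeks 10 mm high from x = -70 to +40 mm. Posts at y = +-55 mm (20 mm wide) carry a crossbeam 36 mm deep (x), top 108 mm above the bench
- screw: stop screw, upright in the middle of the crossbeam; own z up, origin on the axis 75.5 mm below the head's top. It turns stiffly (about 0.03 N m) and stays where it is left; clockwise seen from above lowers it 3 mm per radian. The sides of its socket are parallel to its own x and y. Once the foot rubs on the block, the turning moment grows by roughly 0.005 to 0.015 N m per newton of nip
- socket (a point): middle of the mouth of the square socket in the top of the screw's steel head; the socket is 12 mm square and 14 mm deep, the head 28 mm square, 18 mm high. At the screw's lower end sits a red cushioned foot, 27 mm in diameter, on three grippy pads; it gives 1 mm per 8 N. Its wear differs from run to run: its lower face lies 73.7 to 77.3 mm below this point, 0.9 to 5.7 mm above the block at the start
- driver: square driver, at the start standing upright, tip down, 30 mm deep in its stand. Origin at the tip, own z up along it. Steel shank 10.5 mm square up to 65 mm (the lowest 4 mm 8 mm square), red handle 24 mm square from 65 to 135 mm above the tip, its faces parallel to the shank's (own x and y). Mass 0.12 kg
- driver_grip (a point): middle of the driver's handle, 105 mm above the tip
- driver_tip (a point): tip of the driver
- stand: wooden block 70 x 70 x 45 mm, fixed, with a 12 mm square hole 30 mm deep in the middle of its top; origin at the middle of its underside
- block: brass-coloured setting block lying in the channel beneath the foot, along the press's x: a bar 170 x 30 x 25 mm with an upright black handle 16 x 16 x 45 mm on top, 65 mm from the middle towards the robot (-x). Origin at the middle of its underside. Mass about 0.3 kg; the friction between parts differs from run to run
- block_handle (a point): on the axis of the block's black handle, 55 mm above the block's underside (15 mm below the handle's top)
- hammer: hammer lying on the bench, a bystander; origin on its underside
- rivets: jar of rivets with a yellow cap, 60 mm in diameter, 75 mm high, a bystander; origin at the middle of its underside
- punch_rest: white anvil bar 100 x 30 x 20 mm lying on the bench, a bystander; origin at the middle of its underside
Not all that is in view belongs to the job. Of the things shaped like the driver, the red one is meant.

How it is judged (in metres and radians):
On the way, in this order (a step that is already met when the one before it is completed fails the run):
1. the driver is seated in the socket of the stop screw, at least 7 mm deep (horizontal distance between driver_tip and socket below 0.005 m and z of driver_tip in the frame of socket below -0.007 m), for 0.2 s.
2. the block is slid along under the foot while the foot drags on it with 0.7 to 10 N (contact force between screw and block between 0.7 and 10 N and linear speed of block above 0.003 m/s and distance of block from where it was at the start of the episode above 0.004 m), for 0.1 s.
At the end, for the whole second after the job is handed in: the block lies flat in the channel at rest, drawn 7 to 30 mm towards the robot from where it began, nipped under the screw's foot with 0.7 to 8 N, and the driver stands at rest in the screw's socket, at least 7 mm deep (all of step 1 and contact force between screw and block between 0.7 and 8 N and distance of block from where it was at the start of the episode between 0.007 and 0.03 m and x of block in the frame of press below -0.042 m and linear speed of block below 0.003 m/s and z of block in the frame of press below 0.032 m and angle between the x axis of block and the x axis of press, either way round below 0.08 rad and linear speed of driver below 0.01 m/s); the robot touches nothing.
It fails at once if the stop is jammed on the block (over 20 N) (contact force between screw and block above 20 N).
It fails at once if the screw is touched with the gripper instead of the driver (contact force between any of the fingers, the arm and screw above 2 N).
It fails at once if the hammer, the jar or the white bar is moved over 15 mm (distance of any of hammer, rivets, punch_rest from where it was at the start of the episode above 0.015 m).
It also fails if it takes over 72 s, if anything falls off the work surface, if the arm or the gripper's body presses on something with over 40 N, if the wrist force passes 120 N, or if a joint passes its speed limit or range.

## Working session

There is one attempt and no reset: what is moved stays moved. The work goes in short steps, Python scripts to look and compute and a tool call to move; the robot and the scene stay as the last step left them, time stands still between calls to the robot, and variables do not carry over. Pictures are saved under pics/ and viewed, at most 10 in all, crops included, and the job is handed in when it is done.

Besides the shell and the picture viewer there is one more tool, called after "Request:" as name(argument=value, ...) on one line, values as JSON. jog_arm: Moves the arm, as the interface text tells. Its arguments: {"type":"object","properties":{"moves":{"type":"array"},"newtons":{"type":"number"}},"required":["moves"]}

```bash
mkdir -p pics; ls; cat > h.py <<'E'
import numpy as np, cv2
from plant import *
def ray(p,uv,T=None):
    T=np.array(p["world_from_camera"]) if T is None else T
    K=np.array(p["mtx"],float);k=p["k1"]
    d=np.array([(uv[0]-K[0,2])/K[0,0],(uv[1]-K[1,2])/K[1,1]]);s=d.copy()
    for _ in range(30): s=d/(1+k*(s@s))
    return T[:3,3],T[:3,:3]@np.array([*s,1])
def at_z(p,uv,z,T=None):
    o,d=ray(p,uv,T);return o+d*(z-o[2])/d[2]
def proj(p,X,T=None):
    T=np.array(p["world_from_camera"]) if T is None else T
    K=np.array(p["mtx"],float);c=T[:3,:3].T@(np.array(X,float)-T[:3,3]);s=c[:2]/c[2]
    s=s*(1+p["k1"]*(s@s));return np.array([K[0,0]*s[0]+K[0,2],K[1,1]*s[1]+K[1,2]])
def wristT(p,st):
    from scipy.spatial.transform import Rotation as R
    T=np.eye(4);T[:3,:3]=R.from_euler('xyz',st["eef_rot"],degrees=True).as_matrix();T[:3,3]=st["tcp_pos"]
    return T@np.array(p["hand_eye"])
E
python3 - <<'E'
from h import *
print(get_state())
for n in("scene","top"):
    p=capture(n);cv2.imwrite(f"pics/{n}0.png",p["pixels"])
    print(n,np.round(p["mtx"],1).tolist(),p["k1"],np.round(p["world_from_camera"],3).tolist())
    for t in("press","screw","driver","stand","block","block_handle","hammer","rivets","punch_rest"):
        for r in regions_of(p,t):
            ys,xs=np.where(r["pixels"]);print(t,round(r["confidence"],2),np.round(r["pixel"]),xs.min(),xs.max(),ys.min(),ys.max(),len(xs))
E
```

```text
pics
{'time_s': 0.0, 'joints': array([-5.70620017e+01,  2.05920128e+01,  6.33030605e-01, -1.97397941e-02,
       -7.01358530e+01, -1.65079469e+01]), 'qd': array([-0.02520971,  0.03064726, -0.08794382, -0.10600245, -0.02191388,
       -0.0881344 ]), 'joint_torque': array([-6.73203385e-05, -5.82708943e+01,  2.93057066e+01,  6.99751899e+00,
        6.88341490e-03, -2.40185618e-04]), 'tcp_pos': array([ 0.19076165, -0.6469668 ,  0.22561172]), 'eef_rot': array([ 1.79903801e+02, -9.15819225e-03, -1.63576664e+02]), 'contact_force': array([ 0.80311846, -1.14227556, -0.76611065]), 'moment': array([-0.01244634, -0.01310302, -0.02705861]), 'gripper_force': 0.0, 'gripper_width': 0.08738861654877003}
scene [[427.2, 0.0, 258.7], [0.0, 427.2, 195.5], [0.0, 0.0, 1.0]] -0.1383460002058392 [[-0.77, 0.52, -0.37, 0.896], [0.638, 0.632, -0.44, 0.402], [0.005, -0.575, -0.818, 0.88], [0.0, 0.0, 0.0, 1.0]]
press 0.73 [277. 257.] 223 340 209 306 5409
screw 0.73 [268. 243.] 260 274 234 250 219
screw 0.23 [289. 247.] 245 315 222 277 1011
driver 0.96 [213. 155.] 207 218 140 178 319
driver 0.75 [179. 109.] 168 18
[... 641 characters left out ...]
 -0.016, -0.001], [0.018, -0.082, -0.996, 1.169], [0.0, 0.0, 0.0, 1.0]]
press 0.97 [213. 187.] 170 240 138 238 4779
screw 0.62 [204. 160.] 197 212 157 172 159
driver 0.62 [407. 205.] 391 418 198 211 265
driver 0.59 [325. 195.] 318 333 192 204 160
driver 0.51 [366. 246.] 354 374 238 251 214
driver 0.48 [368. 198.] 358 377 190 202 219
stand 0.65 [355. 202.] 341 376 183 214 726
block 0.74 [203. 191.] 193 216 148 221 794
block_handle 0.82 [203. 195.] 193 216 149 220 718
block_handle 0.35 [353. 204.] 341 374 183 215 702
hammer 0.6 [ 91. 207.] 52 143 159 246 1435
rivets 0.61 [214. 188.] 170 239 139 238 4684
rivets 0.55 [363. 150.] 350 379 138 164 615
punch_rest 0.57 [260. 262.] 249 270 244 285 508
```

```bash
python3 - <<'E'
import cv2,numpy as np
a=cv2.imread("pics/scene0.png")[80:320,130:450];b=cv2.imread("pics/top0.png")[130:290,150:430]
cv2.imwrite("pics/a.png",cv2.resize(a,None,fx=2.4,fy=2.4,interpolation=cv2.INTER_CUBIC))
cv2.imwrite("pics/b.png",cv2.resize(b,None,fx=2.8,fy=2.8,interpolation=cv2.INTER_CUBIC))
E
```

```text
(no output)
```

View pics/a.png

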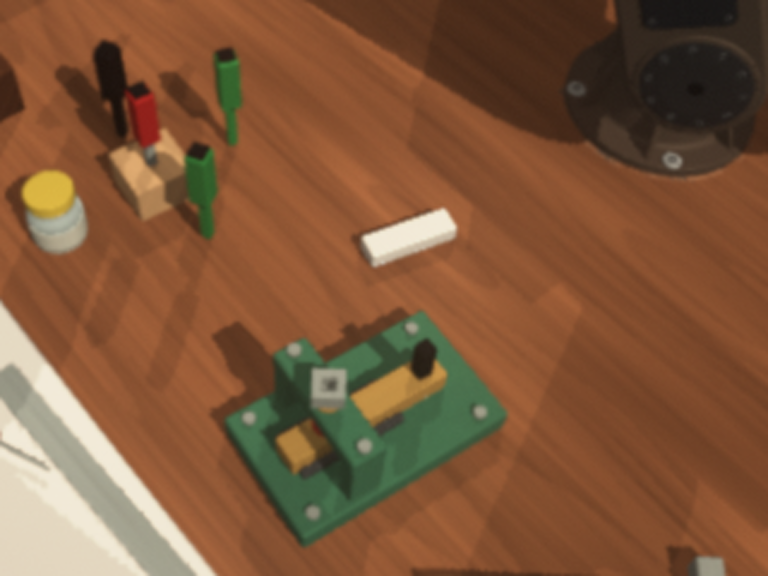

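View pics/b.png

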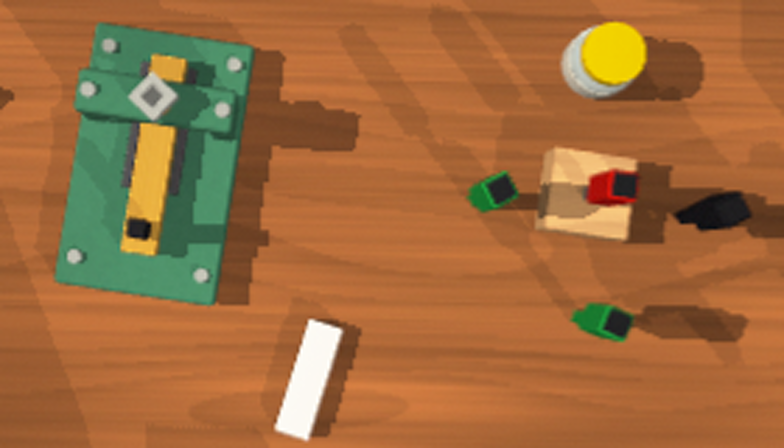

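The driver is the red one in the stand, at about (188,129) in the scene view and (365,197) in the top view. The screw head is a diamond at about (204,164) in the top view. The press is yawed roughly -8°. Next I'll measure each of these.

```bash
cat >> h.py <<'E'
def tri(obs):
    A=np.zeros((3,3));b=np.zeros(3)
    for o,d in obs:
        d=d/np.linalg.norm(d);M=np.eye(3)-np.outer(d,d);A+=M;b+=M@o
    return np.linalg.solve(A,b)
def biggest(m,c=None,r=40):
    m=m.astype(np.uint8);n,l,s,cen=cv2.connectedComponentsWithStats(m)
    best=max(range(1,n),key=lambda i:s[i,4] if c is None or np.hypot(*(cen[i]-c))<r else 0)
    return l==best,cen[best],s[best,4]
def quad_yaw(p,mask,z,T=None):
    c,_=cv2.findContours(mask.astype(np.uint8),0,cv2.CHAIN_APPROX_NONE)
    c=max(c,key=cv2.contourArea)[:,0,:]
    W=np.array([at_z(p,u,z,T)[:2] for u in c.astype(float)])*1000
    (cx,cy),(w,h),a=cv2.minAreaRect(W.astype(np.float32));return cx,cy,w,h,a
E
python3 - <<'E'
from h import *
P={n:capture(n) for n in("scene","top")}
C={}
for n,hc,dc in(("scene",(268,242),(189,130)),("top",(204,164),(369,196))):
    p=P[n];hsv=cv2.cvtColor(p["pixels"],cv2.COLOR_BGR2HSV).astype(int);H,S,V=hsv[...,0],hsv[...,1],hsv[...,2]
    yy,xx=np.mgrid[:384,:512]
    red=((H<5)|(H>174))&(S>170)&(V>60)
    m,c,a=biggest(red&(np.hypot(xx-dc[0],yy-dc[1])<25));print(n,"red",c,a)
    near=np.hypot(xx-hc[0],yy-hc[1])<14
    g=near&(S<60)&(V>50)
    m2,c2,a2=biggest(g);print("head",c2,a2)
    C[n]=(c,c2)
    if n=="top": print("head quad",quad_yaw(p,m2,.133))
    for t in("stand","press","block","rivets"):
        r=regions_of(p,t)
        r=[q for q in r if q["confidence"]>.5][:1]
        if r and n=="top":
            print(t,np.round(quad_yaw(p,r[0]["pixels"],{"stand":.045,"press":.03,"block":.055,"rivets":.075}[t]),1))
for i,nm in enumerate(("red","head")):
    X=tri([ray(P[n],C[n][i]) for n in P]);print(nm,X,[proj(P[n],X)-C[n][i] for n in P])
# bolts of the press and neighbours (top view, by eye)
for nm,uv,z in(("bolt fl",(176.4,221.6),.03),("bolt fr",(221.8,228.2),.03),("bolt bl",(189,146.2),.03),("bolt br",(233.6,153.2),.03),("post l",(181.4,162),.108),("post r",(229.3,169),.108),("greenA",(329,197.5),.135),("greenB",(370.5,245.7),.135),("black",(412,203),.135),("cap red",(373.6,196),.15),("bh",(199.6,212),.1)):
    print(nm,np.round(at_z(P["top"],uv,z),4))
E
```

```text
scene red [189.49765258 128.55868545] 213
head [266.36821705 240.72868217] 258
top red [365.77876106 197.62831858] 113
head [203.99489796 163.66326531] 196
head quad (615.4089965820312, 95.22366333007812, 39.630584716796875, 29.77068519592285, 46.41980743408203)
stand [ 549.2 -270.8   78.    73.7   81.4]
press [568.3 100.8 146.4 229.5  83.4]
block [543.6 100.4  30.8 109.7  82.5]
rivets [ 661.  -279.5   54.1   69.4   32.2]
red [ 0.54979759 -0.27373087  0.11354216] [array([1.08004549, 0.156002  ]), array([ 0.80878596, -0.89374042])]
head [0.61378592 0.09303987 0.12829398] [array([0.22804703, 0.02369601]), array([ 0.15141014, -0.14103172])]
bolt fl [0.4844 0.164  0.03  ]
bolt fr [0.4711 0.0545 0.03  ]
bolt bl [0.6686 0.1402 0.03  ]
bolt br [0.6543 0.031  0.03  ]
post l [0.6186 0.1464 0.108 ]
post r [0.6055 0.0376 0.108 ]
greenA [ 0.5445 -0.185   0.135 ]
greenB [ 0.441  -0.2771  0.135 ]
black [ 0.5369 -0.3687  0.135 ]
cap red [ 0.5492 -0.2796  0.15  ]
bh [0.5067 0.1023 0.1   ]
```

```bash
cat >> h.py <<'E'
def rows(pos,yaw,open_,n,turn_last=True):
    """n rows from the present pose to pos (m), yaw (deg); prints rows"""
    st=get_state();p=np.array(st["tcp_pos"]);y=st["eef_rot"][2]
    dy=(yaw-y+180)%360-180;d=(np.array(pos)-p)/n;out=[]
    for i in range(n):
        a=np.radians(y);w=(p+(np.array(pos)-p)/(n-i))-p
        s=np.round(np.array([w[0]*np.cos(a)+w[1]*np.sin(a),w[0]*np.sin(a)-w[1]*np.cos(a),-w[2]])*100,2)
        t=round(-dy/n,1) if i<n-1 else 0
        t=round(-((yaw-y+180)%360-180),1) if i==n-1 else t
        out.append([s.tolist(),t,open_]);v=s/100
        p=p+np.array([v[0]*np.cos(a)+v[1]*np.sin(a),v[0]*np.sin(a)-v[1]*np.cos(a),-v[2]]);y-=t
    print(out,max(abs(np.array(o[0])).max() for o in out))
def brief():
    s=get_state();print({k:np.round(s[k],4).tolist() for k in("time_s","joints","tcp_pos","eef_rot","contact_force","moment","gripper_width","gripper_force")})
E
python3 -c "
from h import *
rows([.549,-.275,.27],-98,8.5,11)"
```

```text
[[[-4.08, 2.33, -0.39], np.float64(-6.0), 8.5], [[-4.3, 1.89, -0.4], np.float64(-6.0), 8.5], [[-4.47, 1.43, -0.39], np.float64(-6.0), 8.5], [[-4.6, 0.95, -0.4], np.float64(-6.0), 8.5], [[-4.67, 0.46, -0.39], np.float64(-6.0), 8.5], [[-4.7, -0.03, -0.4], np.float64(-6.0), 8.5], [[-4.67, -0.52, -0.39], np.float64(-6.0), 8.5], [[-4.59, -1.0, -0.4], np.float64(-6.0), 8.5], [[-4.46, -1.47, -0.39], np.float64(-6.0), 8.5], [[-4.28, -1.93, -0.4], np.float64(-6.0), 8.5], [[-4.06, -2.37, -0.39], np.float64(-5.6), 8.5]] 4.7
```

Request:
jog_arm(moves=[[[-4.1, 2.3, -0.4], -6, 8.5], [[-4.3, 1.9, -0.4], -6, 8.5], [[-4.5, 1.4, -0.4], -6, 8.5], [[-4.6, 0.9, -0.4], -6, 8.5], [[-4.7, 0.5, -0.4], -6, 8.5], [[-4.7, 0, -0.4], -6, 8.5], [[-4.7, -0.5, -0.4], -6, 8.5], [[-4.6, -1, -0.4], -6, 8.5], [[-4.5, -1.5, -0.4], -6, 8.5], [[-4.3, -1.9, -0.4], -6, 8.5], [[-4.1, -2.4, -0.4], -5.6, 8.5], [[0, 0, 0], 0, 8.5]])

```text
time_s: 3.0
tcp_pos: [0.5524, -0.2714, 0.2705]
eef_rot: [-180.0, 0.0, -97.7]
contact_force: [-0.3, 0.5, 0.3]
gripper_width: 0.0848
gripper_force: 0.0
```

```bash
python3 - <<'E'
from h import *
brief()
st=get_state();p=capture("wrist");T=wristT(p,st);cv2.imwrite("pics/w1.png",p["pixels"])
print(np.round(p["hand_eye"],3).tolist(),p["k1"])
for nm,X in(("cap",(.5492,-.2765,.15)),("stand",(.549,-.275,.045))): print(nm,proj(p,X,T))
for t in("driver","stand"):
    for r in regions_of(p,t):
        ys,xs=np.where(r["pixels"]);print(t,round(r["confidence"],2),np.round(r["pixel"]),xs.min(),xs.max(),ys.min(),ys.max(),np.round(quad_yaw(p,r["pixels"],.045,T),1))
E
```

```text
{'time_s': 3.0, 'joints': [-8.0098, 13.5729, -3.3582, -0.0069, -73.0429, 0.3042], 'tcp_pos': [0.5524, -0.2714, 0.2705], 'eef_rot': [-179.9739, 0.0065, -97.7077], 'contact_force': [-0.3181, 0.5094, 0.2839], 'moment': [0.0211, 0.1251, -0.0087], 'gripper_width': 0.0848, 'gripper_force': 0.0}
[[0.001, -0.955, -0.295, 0.08], [1.0, 0.001, -0.0, 0.0], [0.001, -0.295, 0.955, -0.159], [0.0, 0.0, 0.0, 1.0]] -0.047105359355386504
cap [260.42069358 176.82438241]
stand [260.21629308 156.45920712]
driver 0.92 [359. 157.] 333 383 137 173 [ 428.1 -262.1   33.7   69.3   61.7]
driver 0.92 [274. 240.] 261 288 209 265 [ 546.1 -160.5   85.4   36.5   89.8]
driver 0.81 [264.  74.] 248 279 57 91 [ 531.6 -372.3   30.7   31.5   28.1]
stand 0.66 [262. 143.] 232 288 123 181 [ 548.3 -279.3   74.    69.9   83.3]
```

View pics/w1.png

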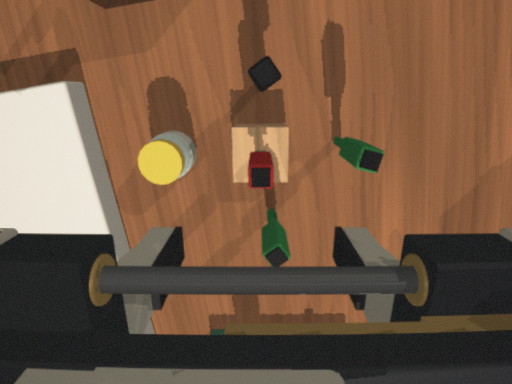

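The red driver's cap is at about (261,177) and the stand's middle at about (260,153), close to where they should project. Both are nearly aligned with the image axes. I'll refine the cap position and yaw.

```bash
python3 - <<'E'
from h import *
st=get_state();p=capture("wrist");T=wristT(p,st)
hsv=cv2.cvtColor(p["pixels"],cv2.COLOR_BGR2HSV).astype(int);H,S,V=hsv[...,0],hsv[...,1],hsv[...,2]
yy,xx=np.mgrid[:384,:512];b=(abs(xx-261)<20)&(abs(yy-177)<16)
blk=b&(V<45);m,c,a=biggest(blk);print("cap",c,a,np.round(quad_yaw(p,m,.15,T),1),at_z(p,c,.15,T))
red=(abs(xx-261)<20)&(abs(yy-170)<30)&((H<5)|(H>174))&(S>150);m,c,a=biggest(red);ys,xs=np.where(red);print("red",c,a,xs.min(),xs.max(),ys.min(),ys.max())
# edge lines of the stand top: left/right column limits by row
r=[q for q in regions_of(p,"stand")][0]["pixels"]
for row in range(124,184,6):
    k=np.where(r[row])[0]; k2=np.where(red[row])[0]
    print(row,k.min() if len(k) else 0,k.max() if len(k) else 0,(k2.min(),k2.max()) if len(k2) else "")
print(proj(p,(.549,-.2765,.15),T),proj(p,(.549,-.2765,.08),T))
E
```

```text
cap [258.06081081 179.66554054] 296 [ 549.3 -276.5   16.5   15.1   82.1] [ 0.54925064 -0.27636227  0.15      ]
red [258.76495726 167.23290598] 468 247 270 154 190
124 0 0 
130 231 286 
136 230 286 
142 231 286 
148 231 286 
154 231 286 (np.int64(254), np.int64(265))
160 231 286 (np.int64(249), np.int64(268))
166 232 286 (np.int64(247), np.int64(269))
172 232 286 (np.int64(247), np.int64(270))
178 232 286 (np.int64(247), np.int64(270))
[258.30568896 179.48932515] [258.273629  163.3343677]
```

```bash
python3 -c "
from h import *
brief();rows([.5493,-.2763,.27],-97.9,6,1)"
```

```text
{'time_s': 3.25, 'joints': [-8.3195, 13.4777, -3.4816, 0.0026, -73.0508, 0.276], 'tcp_pos': [0.5497, -0.2742, 0.2706], 'eef_rot': [179.9898, -0.0025, -98.0427], 'contact_force': [0.0085, -0.0869, 0.4159], 'moment': [0.0859, 0.1281, -0.0727], 'gripper_width': 0.085, 'gripper_force': 0.0}
[[[0.21, 0.01, 0.06], np.float64(-0.1), 6]] 0.21
```

Request:
jog_arm(moves=[[[0.15, 0, 2], 0, 6], [[0, 0, 4], 0, 6], [[0, 0, 4], 0, 6], [[0, 0, 4], 0, 6], [[0, 0, 2.8], 0, 6], [[0, 0, 0], 0, 6], [[0, 0, 0], 0, 6]])

```text
time_s: 4.12
tcp_pos: [0.5506, -0.2759, 0.1039]
eef_rot: [-179.9, -0.0, -98.0]
contact_force: [0.1, 0.4, 0.2]
gripper_width: 0.0596
gripper_force: 0.0
```

Request:
jog_arm(moves=[[[0, 0.12, 0.2], 0, 6], [[0, 0, 0], 0, 2], [[0, 0, 0], 0, 2], [[0, 0, 0], 0, 2], [[0, 0, 0], 0, 2], [[0, 0, 0], 0, 2], [[0, 0, 0], 0, 2], [[0, 0, 0], 0, 2]], newtons=35)

```text
time_s: 5.12
tcp_pos: [0.549, -0.2749, 0.1006]
eef_rot: [-180.0, -0.0, -98.0]
contact_force: [0.2, -0.1, -0.5]
gripper_width: 0.0237
gripper_force: 35.0
```

```bash
python3 -c "
from h import *
brief()"
```

```text
{'time_s': 5.125, 'joints': [-8.3963, 20.9672, -16.4943, 0.0006, -52.5359, 0.4303], 'tcp_pos': [0.549, -0.2749, 0.1006], 'eef_rot': [-179.9974, -0.0005, -97.9656], 'contact_force': [0.2101, -0.0982, -0.4731], 'moment': [0.0173, -0.0366, -0.0047], 'gripper_width': 0.0237, 'gripper_force': 34.9971}
```

Request:
jog_arm(moves=[[[0, 0, -2], 0, 2], [[0, 0, -4], 0, 2], [[0, 0, -5], 0, 2], [[0, 0, -5], 0, 2], [[0, 0, -4], 0, 2], [[0, 0, 0], 0, 2], [[0, 0, 0], 0, 2]])

```text
time_s: 6.0
tcp_pos: [0.5484, -0.2746, 0.2996]
eef_rot: [179.9, 0.0, -98.0]
contact_force: [0.6, 0.4, -1.0]
gripper_width: 0.0244
gripper_force: 35.0
```

```bash
python3 -c "
from h import *
brief();rows([.578,.128,.30],-44,2,11)"
```

```text
{'time_s': 6.0, 'joints': [-8.4007, 12.7024, -0.7542, -0.0434, -76.613, 0.4332], 'tcp_pos': [0.5484, -0.2746, 0.2996], 'eef_rot': [179.9306, 0.0427, -97.9776], 'contact_force': [0.6248, 0.3636, -0.954], 'moment': [0.0577, 0.1058, 0.0349], 'gripper_width': 0.0244, 'gripper_force': 34.9971}
[[[-3.66, 0.24, -0.0], np.float64(-4.9), 2], [[-3.67, -0.07, -0.0], np.float64(-4.9), 2], [[-3.65, -0.39, -0.0], np.float64(-4.9), 2], [[-3.6, -0.69, -0.0], np.float64(-4.9), 2], [[-3.53, -1.0, -0.01], np.float64(-4.9), 2], [[-3.43, -1.3, -0.0], np.float64(-4.9), 2], [[-3.31, -1.59, -0.01], np.float64(-4.9), 2], [[-3.16, -1.86, -0.0], np.float64(-4.9), 2], [[-2.99, -2.13, -0.01], np.float64(-4.9), 2], [[-2.8, -2.38, -0.0], np.float64(-4.9), 2], [[-2.59, -2.6, -0.01], np.float64(-5.0), 2]] 3.67
```

Request:
jog_arm(moves=[[[-3.7, 0.2, 0], -4.9, 2], [[-3.7, -0.1, 0], -4.9, 2], [[-3.6, -0.4, 0], -4.9, 2], [[-3.6, -0.7, 0], -4.9, 2], [[-3.5, -1.0, 0], -4.9, 2], [[-3.4, -1.3, 0], -4.9, 2], [[-3.3, -1.6, 0], -4.9, 2], [[-3.2, -1.9, 0], -4.9, 2], [[-3.0, -2.1, 0], -4.9, 2], [[-2.8, -2.4, 0], -4.9, 2], [[-2.6, -2.6, 0], -5, 2], [[0, 0, 0], 0, 2]])

```text
time_s: 7.5
tcp_pos: [0.579, 0.1298, 0.2982]
eef_rot: [179.8, 0.1, -43.8]
contact_force: [0.4, -0.5, -2.4]
gripper_width: 0.0238
gripper_force: 35.0
```

Request:
jog_arm(moves=[[[0, 0, 0], 0, 2], [[0, 0, 0], 0, 2], [[0, 0, 0], 0, 2]])

```text
time_s: 7.88
tcp_pos: [0.5796, 0.127, 0.3005]
eef_rot: [180.0, 0.0, -44.0]
contact_force: [-0.2, -0.3, -1.5]
gripper_width: 0.0241
gripper_force: 35.0
```

```bash
python3 - <<'E'
from h import *
brief()
st=get_state();p=capture("wrist");T=wristT(p,st)
u=proj(p,(.614,.093,.133),T);print(u, [proj(p,(.614+a,.093+b,.133),T).round() for a,b in((.014,0),(0,.014))])
cv2.imwrite("pics/w2full.png",p["pixels"])
cv2.imwrite("pics/w2.png",cv2.resize(p["pixels"][80:300,120:400],None,fx=2.7,fy=2.7,interpolation=cv2.INTER_CUBIC))
np.save("w2.npy",np.array([p,T,st],dtype=object),allow_pickle=True)
for r in regions_of(p,"screw")+regions_of(p,"driver"): print(r["confidence"],r["pixel"])
E
```

```text
{'time_s': 7.875, 'joints': [31.2213, 10.6883, -3.2193, 0.0, -76.1014, 14.7396], 'tcp_pos': [0.5796, 0.127, 0.3005], 'eef_rot': [179.9913, 0.0023, -44.0391], 'contact_force': [-0.1565, -0.2796, -1.5339], 'moment': [-0.0849, 0.1377, 0.0164], 'gripper_width': 0.0241, 'gripper_force': 34.9972}
[258.48152208 125.14659603] [array([249., 115.]), array([249., 135.])]
0.77 [261.3, 127.7]
0.8 [462.2, 5.4]
0.62 [258.7, 247.8]
```

View pics/w2.png

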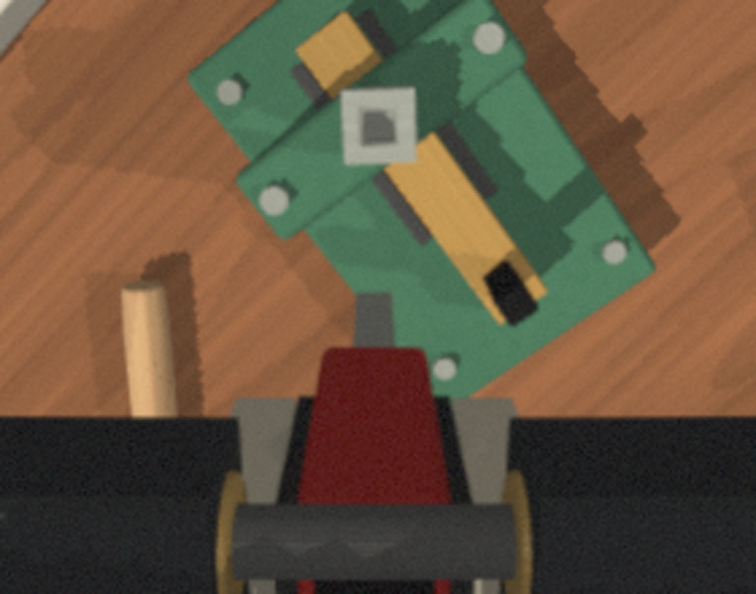

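The screw head is at about full-image (260.4,126.3) with its sides nearly parallel to the image axes. The shank tip is at about (258.7,188.5). Now for precise numbers.

```bash
python3 - <<'E'
from h import *
p,T,st=np.load("w2.npy",allow_pickle=True)
g=cv2.cvtColor(p["pixels"],cv2.COLOR_BGR2HSV).astype(int);S,V=g[...,1],g[...,2]
yy,xx=np.mgrid[:384,:512]
b=(abs(xx-260)<20)&(abs(yy-126)<20)
hd=b&(S<50)&(V>60);m,c,a=biggest(hd)
m=cv2.morphologyEx(m.astype(np.uint8),cv2.MORPH_CLOSE,np.ones((9,9)))
print("head",c,a,np.round(quad_yaw(p,m,.133,T),2))
sk=b&(S<60)&(V<140)&(abs(xx-260)<9)&(abs(yy-127)<9);ms,cs,as_=biggest(sk);print("socket",cs,as_,at_z(p,cs,.133,T))
print("head c@.133",at_z(p,np.array(cv2.minAreaRect(np.argwhere(m)[:,::-1].astype(np.float32))[0]),.133,T))
for r in range(184,200,2): 
    row=p["pixels"][r,244:275].astype(int).mean(1).round().astype(int); print(r,row.tolist())
# expected tip pixels
tp=np.array(st["tcp_pos"]);
for dz in(.0856,.0816): 
    print(proj(p,tp-[0,0,dz],T))
    a=np.radians(st["eef_rot"][2]);ax=np.array([np.cos(a),np.sin(a),0]);ay=np.array([np.sin(a),-np.cos(a),0]);h=.004 if dz>.083 else .00525
    print([proj(p,tp-[0,0,dz]+ax*h+s*ay*h,T).round(1) for s in(-1,1)])
E
```

```text
head [259.77777778 125.65025253] 792 [612.49  92.23  29.23  29.81  46.02]
socket [259.48344371 127.33112583] 151 [0.61165746 0.09381012 0.133     ]
head c@.133 [0.61264167 0.09211605 0.133     ]
184 [99, 99, 101, 99, 99, 100, 101, 101, 100, 104, 103, 100, 101, 103, 100, 100, 99, 101, 99, 100, 100, 99, 103, 100, 98, 99, 101, 100, 100, 100, 101]
186 [101, 100, 102, 99, 95, 100, 98, 100, 97, 101, 101, 100, 101, 100, 102, 101, 102, 101, 99, 99, 98, 101, 98, 99, 101, 98, 101, 100, 99, 100, 100]
188 [101, 99, 100, 96, 98, 96, 100, 95, 91, 92, 90, 88, 88, 92, 89, 87, 90, 87, 85, 90, 92, 99, 102, 100, 102, 99, 100, 100, 99, 100, 100]
190 [98, 99, 101, 97, 98, 97, 96, 92, 83, 82, 77, 81, 82, 83, 77, 81, 78, 80, 79, 82, 84, 95, 101, 100, 100, 100, 100, 101, 98, 99, 99]
192 [100, 97, 98, 95, 96, 96, 90, 84, 83, 80, 79, 80, 81, 80, 82, 82, 79, 80, 81, 83, 85, 89, 99, 101, 99, 101, 102, 102, 99, 99, 98]
194 [97, 96, 96, 93, 91, 92, 89, 89, 80, 79, 83, 78, 75, 80, 81, 79, 80, 80, 80, 80, 82, 92, 99, 99, 101, 103, 103, 100, 99, 101, 103]
196 [94, 91, 89, 89, 90, 89, 86, 89, 81, 79, 79, 80, 78, 80, 81, 81, 81, 80, 80, 82, 81, 90, 100, 101, 100, 102, 99, 99, 99, 101, 101]
198 [89, 88, 88, 87, 87, 90, 89, 86, 81, 77, 80, 79, 79, 79, 80, 78, 78, 80, 80, 81, 80, 89, 100, 100, 102, 101, 102, 100, 100, 100, 103]
[257.89484231 193.82648979]
[array([253.1, 189.2]), array([262.7, 189.2])]
[257.89405094 195.34213092]
[array([251.4, 189.2]), array([264.4, 189.2])]
```

```bash
python3 -c "
from h import *
rows([.6117,.0930,.230],-44,2,3)"
```

```text
[[[1.56, 0.08, 2.36], np.float64(-0.0), 2], [[1.57, 0.08, 2.35], np.float64(-0.0), 2], [[1.56, 0.09, 2.36], np.float64(-0.0), 2]] 2.36
```

Request:
jog_arm(moves=[[[1.6, 0.1, 1.5], 0, 2], [[1.6, 0.1, 2.0], 0, 2], [[1.5, 0.05, 2.0], 0, 2], [[0, 0, 1.4], 0, 2], [[0, 0, 0], 0, 2], [[0, 0, 0], 0, 2], [[0, 0, 0], 0, 2]])

```text
time_s: 8.9
tcp_pos: [0.6121, 0.0939, 0.2326]
eef_rot: [-179.9, -0.0, -43.9]
contact_force: [-0.0, 0.1, -2.2]
gripper_width: 0.0239
gripper_force: 35.0
```

```bash
python3 - <<'E'
from h import *
brief()
st=get_state();p=capture("wrist");T=wristT(p,st)
q=capture("scene")
a=p["pixels"][120:270,180:340];print(proj(q,(.612,.093,.135)),proj(p,(.612,.093,.135),T))
b=q["pixels"][200:275,225:310]
a=cv2.resize(a,(400,375),interpolation=cv2.INTER_CUBIC);b=cv2.resize(b,(400,353),interpolation=cv2.INTER_CUBIC)
im=np.zeros((375,800,3),np.uint8);im[:,:400]=a;im[:353,400:]=b;cv2.imwrite("pics/w3.png",im)
E
```

```text
{'time_s': 8.9, 'joints': [26.7666, 15.0712, -6.3205, 0.0096, -68.5088, 19.295], 'tcp_pos': [0.6121, 0.0939, 0.2326], 'eef_rot': [-179.909, -0.0413, -43.9349], 'contact_force': [-0.0149, 0.0677, -2.1797], 'moment': [-0.0119, 0.1255, -0.0123], 'gripper_width': 0.0239, 'gripper_force': 34.997}
[267.3366814  238.60290745] [258.86269321 189.03108879]
```

View pics/w3.png

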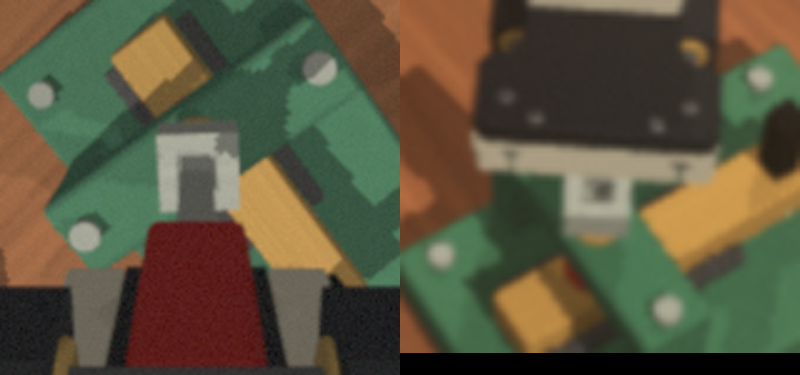

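Sideways, the shank (crop column 197) lines up with the head (column 198). I'll check the fore-aft direction numerically.

```bash
python3 - <<'E'
from h import *
st=get_state();p=capture("wrist");T=wristT(p,st);tp=st["tcp_pos"]
a=np.radians(st["eef_rot"][2]);ax=np.array([np.cos(a),np.sin(a),0]);ay=np.array([np.sin(a),-np.cos(a),0])
G=p["pixels"].astype(float).mean(2)
print(tp,"tip edge exp",proj(p,tp-[0,0,.0856]+ax*.004,T),proj(p,tp-[0,0,.0816]+ax*.00525,T))
c=G[165:215,255:263].mean(1).round().astype(int);print(list(zip(range(165,215),c.tolist())))
for z in(.131,.135):
    c0=np.array([.612,.0925,z]);print(z,"head front/back rows",proj(p,c0-ax*.014,T),proj(p,c0+ax*.014,T),"cols",proj(p,c0-ay*.014,T)[0],proj(p,c0+ay*.014,T)[0])
for col in(246,248,250,268,270): print(col,G[160:215,col].round().astype(int).tolist())
for row in(178,195): print(row,G[row,236:282].round().astype(int).tolist())
E
```

```text
[0.61193466 0.0937777  0.23237367] tip edge exp [258.04752247 189.2805681 ] [258.04297556 189.26615981]
[(165, 62), (166, 65), (167, 72), (168, 81), (169, 82), (170, 83), (171, 83), (172, 89), (173, 132), (174, 160), (175, 167), (176, 168), (177, 166), (178, 165), (179, 165), (180, 159), (181, 146), (182, 119), (183, 98), (184, 93), (185, 95), (186, 93), (187, 92), (188, 85), (189, 81), (190, 80), (191, 80), (192, 80), (193, 80), (194, 80), (195, 80), (196, 80), (197, 79), (198, 79), (199, 80), (200, 79), (201, 80), (202, 80), (203, 80), (204, 79), (205, 79), (206, 81), (207, 78), (208, 67), (209, 52), (210, 47), (211, 48), (212, 48), (213, 48), (214, 48)]
0.131 head front/back rows [259.03563722 202.32960392] [259.08661402 171.82676089] cols 243.13131995269205 274.99095992608096
0.135 head front/back rows [259.04438448 203.85652157] [259.09641332 172.95956465] cols 242.91346073752703 275.2273542401902
246 [83, 82, 82, 75, 63, 55, 55, 67, 76, 83, 83, 83, 88, 113, 150, 165, 166, 165, 166, 166, 167, 167, 167, 166, 166, 165, 166, 169, 171, 171, 169, 165, 163, 164, 163, 164, 168, 169, 16
[... 849 characters left out ...]
270 [68, 68, 72, 67, 70, 70, 70, 71, 79, 81, 81, 80, 87, 102, 109, 111, 109, 109, 111, 109, 111, 114, 130, 153, 163, 166, 167, 168, 170, 167, 165, 166, 162, 165, 164, 163, 166, 168, 166, 166, 164, 165, 162, 144, 111, 83, 78, 75, 63, 48, 48, 47, 49, 51, 49]
178 [87, 91, 91, 92, 90, 97, 134, 163, 165, 166, 166, 165, 164, 165, 163, 165, 164, 164, 165, 166, 162, 162, 164, 165, 167, 165, 165, 164, 165, 152, 128, 110, 109, 111, 111, 110, 108, 110, 101, 82, 67, 65, 68, 68, 68, 71]
195 [101, 101, 101, 100, 100, 100, 109, 136, 161, 164, 164, 164, 163, 159, 150, 114, 81, 81, 81, 78, 79, 81, 79, 80, 81, 79, 81, 82, 81, 102, 128, 149, 164, 164, 163, 165, 167, 163, 165, 157, 145, 143, 143, 145, 146, 144]
```

Request:
jog_arm(moves=[[[-0.03, 0, 0.5], 0, 2], [[0, 0, 0.4], 0, 2], [[0, 0, 0.3], 0, 2], [[0, 0, 0.3], 0, 2], [[0, 0, 0.2], 0, 2], [[0, 0, 0], 0, 2], [[0, 0, 0], 0, 2]])

```text
time_s: 9.93
tcp_pos: [0.6116, 0.0936, 0.2146]
eef_rot: [-180.0, -0.0, -44.0]
contact_force: [0.1, 0.2, -1.3]
gripper_width: 0.0239
gripper_force: 35.0
```

Request:
jog_arm(moves=[[[0, 0, 0.2], 0, 2], [[0, 0, 0.2], 0, 2], [[0, 0, 0.2], 0, 2], [[0, 0, 0.15], 0, 2], [[0, 0, 0], 0, 2], [[0, 0, 0], 0, 2]])

```text
time_s: 10.68
tcp_pos: [0.6115, 0.0936, 0.207]
eef_rot: [180.0, 0.0, -44.0]
contact_force: [-0.1, -0.2, -0.6]
gripper_width: 0.0238
gripper_force: 35.0
```

```bash
python3 -c "
from h import *
brief()"
```

```text
{'time_s': 10.675, 'joints': [26.7599, 16.0364, -8.4181, -0.0018, -65.5533, 19.2704], 'tcp_pos': [0.6115, 0.0936, 0.207], 'eef_rot': [179.9932, 0.0041, -43.9704], 'contact_force': [-0.119, -0.1764, -0.5939], 'moment': [0.0922, 0.3639, 0.0362], 'gripper_width': 0.0238, 'gripper_force': 34.9971}
```

Request:
jog_arm(moves=[[[0, 0, 0.1], 0, 2], [[0, 0, 0], 0, 2], [[0, 0, 0], 0, 2]])

```text
time_s: 11.05
tcp_pos: [0.6116, 0.0936, 0.2061]
eef_rot: [-180.0, -0.0, -44.0]
contact_force: [-0.8, 0.9, -2.0]
gripper_width: 0.0239
gripper_force: 35.0
```

Request:
jog_arm(moves=[[[0, 0, 0.1], 0, 2], [[0, 0, 0], 0, 2], [[0, 0, 0], 0, 2]])

```text
time_s: 11.42
tcp_pos: [0.6116, 0.0936, 0.2052]
eef_rot: [-180.0, -0.0, -44.0]
contact_force: [-1.9, 0.1, 1.7]
gripper_width: 0.0237
gripper_force: 35.0
```

```bash
python3 -c "
from h import *
brief()"
```

```text
{'time_s': 11.425, 'joints': [26.7643, 16.106, -8.5688, 0.002, -65.31, 19.2701], 'tcp_pos': [0.6116, 0.0936, 0.2052], 'eef_rot': [-179.9862, -0.0068, -43.9648], 'contact_force': [-1.8778, 0.0517, 1.6856], 'moment': [0.2999, 0.5226, 0.0033], 'gripper_width': 0.0237, 'gripper_force': 34.9973}
```

```bash
cat > m.py <<'E'
from h import *
s=get_state();print(round(s["time_s"],2),"yaw",round(s["eef_rot"][2],2),"q6",round(s["joints"][5],1),"z",round(s["tcp_pos"][2],4),"M",np.round(s["moment"],3),"F",np.round(s["contact_force"],1),"tau6",round(s["joint_torque"][5],3))
E
python3 m.py
```

```text
11.43 yaw -43.96 q6 19.3 z 0.2052 M [0.3   0.523 0.003] F [-1.9  0.1  1.7] tau6 -0.003
```

Request:
jog_arm(moves=[[[-0.03, 0, -0.1], 0, 2], [[0, 0, 0], 0, 2], [[0, 0, 0], 0, 2]])

```text
time_s: 11.8
tcp_pos: [0.6113, 0.0937, 0.206]
eef_rot: [180.0, -0.0, -44.0]
contact_force: [1.1, 0.3, -0.9]
gripper_width: 0.0238
gripper_force: 35.0
```

```bash
python3 m.py
```

```text
11.8 yaw -43.97 q6 19.2 z 0.206 M [-0.035  0.184  0.046] F [ 1.1  0.3 -0.9] tau6 -0.0
```

Request:
jog_arm(moves=[[[0, 0, 0.02], 4, 2], [[0, 0, 0.02], 4, 2]])

```text
time_s: 12.05
tcp_pos: [0.6113, 0.094, 0.2055]
eef_rot: [-180.0, 0.0, -52.1]
contact_force: [-0.3, 1.2, -1.4]
gripper_width: 0.0241
gripper_force: 35.0
```

```bash
python3 m.py
```

```text
12.05 yaw -52.1 q6 11.1 z 0.2055 M [0.557 0.395 0.007] F [-0.3  1.2 -1.4] tau6 0.926
```

Request:
jog_arm(moves=[[[0, 0, 0.02], 4, 2], [[0, 0, 0.02], 4, 2]])

```text
time_s: 12.3
tcp_pos: [0.6114, 0.0941, 0.2052]
eef_rot: [-180.0, 0.0, -60.1]
contact_force: [-0.0, 2.0, -1.5]
gripper_width: 0.0237
gripper_force: 35.0
```

```bash
python3 m.py
```

```text
12.3 yaw -60.09 q6 3.1 z 0.2052 M [0.541 0.101 0.062] F [-0.   2.  -1.5] tau6 0.893
```

Request:
jog_arm(moves=[[[0, 0, 0.02], 4, 2]])

```text
time_s: 12.42
tcp_pos: [0.6115, 0.0942, 0.205]
eef_rot: [-180.0, 0.0, -64.1]
contact_force: [-0.0, 1.4, -1.4]
gripper_width: 0.0237
gripper_force: 35.0
```

```bash
python3 m.py
```

```text
12.43 yaw -64.09 q6 -0.9 z 0.205 M [0.591 0.054 0.008] F [-0.   1.4 -1.4] tau6 0.892
```

Request:
jog_arm(moves=[[[0, 0, 0.02], 4, 2]])

```text
time_s: 12.55
tcp_pos: [0.6116, 0.0942, 0.2048]
eef_rot: [-180.0, 0.0, -68.1]
contact_force: [1.2, 0.6, -0.9]
gripper_width: 0.024
gripper_force: 35.0
```

```bash
python3 m.py
```

```text
12.55 yaw -68.09 q6 -4.9 z 0.2048 M [ 0.663 -0.069  0.055] F [ 1.2  0.6 -0.9] tau6 0.891
```

Request:
jog_arm(moves=[[[0, 0, 0.02], 4, 2]])

```text
time_s: 12.68
tcp_pos: [0.6116, 0.0943, 0.2046]
eef_rot: [-180.0, 0.0, -72.1]
contact_force: [1.1, 2.1, -1.7]
gripper_width: 0.024
gripper_force: 35.0
```

```bash
python3 m.py
```

```text
12.68 yaw -72.09 q6 -8.9 z 0.2046 M [ 0.689 -0.239  0.034] F [ 1.1  2.1 -1.7] tau6 0.89
```

Request:
jog_arm(moves=[[[0, 0, 0.02], 4, 2]])

```text
time_s: 12.8
tcp_pos: [0.6117, 0.0943, 0.2044]
eef_rot: [-179.9, 0.0, -76.1]
contact_force: [0.6, 1.8, -1.1]
gripper_width: 0.024
gripper_force: 35.0
```

```bash
python3 m.py
```

```text
12.8 yaw -76.09 q6 -12.9 z 0.2044 M [ 0.704 -0.306  0.022] F [ 0.6  1.8 -1.1] tau6 0.889
```

Request:
jog_arm(moves=[[[0, 0, 0.02], 4, 2]])

```text
time_s: 12.92
tcp_pos: [0.6118, 0.0943, 0.2043]
eef_rot: [-179.9, 0.0, -80.1]
contact_force: [0.8, 1.6, -1.8]
gripper_width: 0.0235
gripper_force: 35.0
```

```bash
python3 m.py; python3 - <<'E'
from h import *
for i in range(6):
    capture("top");s=get_state();print(np.round(s["moment"],3),np.round(s["contact_force"],1),round(s["joint_torque"][5],3))
E
```

```text
12.93 yaw -80.09 q6 -16.9 z 0.2043 M [ 0.685 -0.463  0.029] F [ 0.8  1.6 -1.8] tau6 0.888
[ 0.756 -0.459  0.046] [ 1.6  2.2 -1.7] 0.607
[ 0.83  -0.508 -0.014] [ 1.9  2.2 -2.3] -0.836
[ 0.917 -0.596  0.088] [ 2.1  1.9 -1.8] -0.402
[ 0.972 -0.747  0.046] [ 2.3  2.1 -3.5] -0.145
[ 1.07  -0.744  0.033] [ 2.4  2.1 -2.6] -0.045
[ 1.134 -0.887  0.004] [ 2.5  2.5 -2.6] -0.013
```

Request:
jog_arm(moves=[[[0, 0, 0], 0, 4], [[0, 0, 0], 0, 4], [[0, 0, 0], 0, 4], [[0, 0, 0], 0, 4]])

```text
time_s: 13.72
tcp_pos: [0.6112, 0.0937, 0.2043]
eef_rot: [180.0, -0.0, -80.0]
contact_force: [-0.6, -0.1, 0.5]
gripper_width: 0.0399
gripper_force: 0.0
```

```bash
python3 m.py; python3 - <<'E'
from h import *
S=[]
for i in range(4):
    p=capture(("wrist","top","scene","wrist")[i]);s=get_state();S.append(np.r_[s["moment"],s["contact_force"]])
    if i==0: cv2.imwrite("pics/w4.png",cv2.resize(p["pixels"][120:330,140:380],None,fx=2.5,fy=2.5))
print(np.mean(S,0).round(3));brief()
E
```

```text
13.72 yaw -79.97 q6 -16.8 z 0.2043 M [0.002 0.168 0.052] F [-0.6 -0.1  0.5] tau6 0.002
[ 0.03   0.12   0.031  0.167 -0.329  0.177]
{'time_s': 13.925, 'joints': [26.7887, 16.1273, -8.6651, 0.0011, -65.2078, -16.7545], 'tcp_pos': [0.6113, 0.0938, 0.2043], 'eef_rot': [-180.0, -0.001, -79.9654], 'contact_force': [0.0694, -0.4229, 0.1285], 'moment': [0.0518, 0.1113, 0.0265], 'gripper_width': 0.0403, 'gripper_force': 0.0}
```

View pics/w4.png

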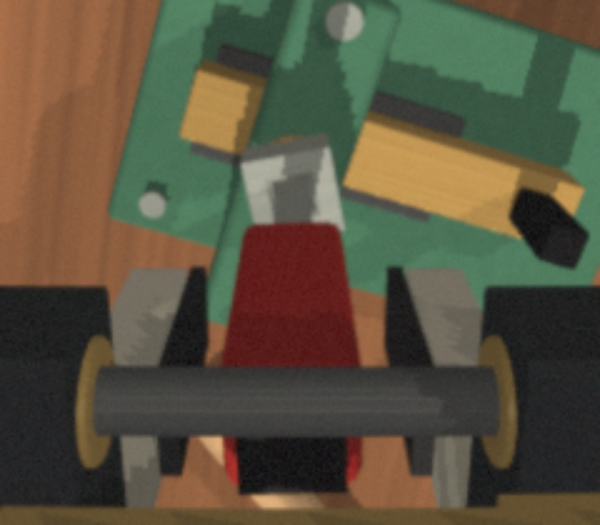

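The driver stands freely in the socket, and the head (crop about (290,185)) lags it by around 10° because of socket play. I'll regrip to relieve the couple, then turn in small steps and log the moment.

Request:
jog_arm(moves=[[[-0.03, -0.03, 0], 0, 2], [[0, 0, 0], 0, 2], [[0, 0, 0], 0, 2], [[0, 0, 0], 0, 2], [[0, 0, 0], 0, 2]], newtons=25)

```text
time_s: 14.55
tcp_pos: [0.6118, 0.0942, 0.2043]
eef_rot: [-180.0, 0.0, -80.0]
contact_force: [0.8, -0.5, -0.5]
gripper_width: 0.0239
gripper_force: 24.8
```

```bash
python3 m.py
```

```text
14.55 yaw -79.97 q6 -16.8 z 0.2043 M [ 0.138 -0.522 -0.022] F [ 0.8 -0.5 -0.5] tau6 -0.011
```

Request:
jog_arm(moves=[[[0, 0, 0.01], 3, 2]])

```text
time_s: 14.68
tcp_pos: [0.6118, 0.0942, 0.2042]
eef_rot: [-180.0, 0.0, -83.0]
contact_force: [1.1, 0.3, -1.0]
gripper_width: 0.0242
gripper_force: 24.9
```

```bash
python3 m.py
```

```text
14.68 yaw -83.02 q6 -19.8 z 0.2042 M [ 0.041 -0.598  0.064] F [ 1.1  0.3 -1. ] tau6 1.009
```

Request:
jog_arm(moves=[[[0, 0, 0.02], 3, 2]])

```text
time_s: 14.8
tcp_pos: [0.6118, 0.0942, 0.204]
eef_rot: [-180.0, 0.0, -86.1]
contact_force: [1.5, 0.1, -1.2]
gripper_width: 0.0236
gripper_force: 24.9
```

```bash
python3 m.py
```

```text
14.8 yaw -86.06 q6 -22.9 z 0.204 M [ 0.108 -0.608  0.054] F [ 1.5  0.1 -1.2] tau6 0.675
```

Request:
jog_arm(moves=[[[0, 0, 0.01], 3, 2]])

```text
time_s: 14.92
tcp_pos: [0.6118, 0.0942, 0.2039]
eef_rot: [-180.0, 0.0, -89.1]
contact_force: [1.6, 0.2, -0.8]
gripper_width: 0.024
gripper_force: 24.9
```

```bash
python3 m.py
```

```text
14.93 yaw -89.07 q6 -25.9 z 0.2039 M [ 0.057 -0.758 -0.052] F [ 1.6  0.2 -0.8] tau6 0.661
```

Request:
jog_arm(moves=[[[0, 0, 0.02], 3, 2]])

```text
time_s: 15.05
tcp_pos: [0.6119, 0.0942, 0.2037]
eef_rot: [-180.0, 0.0, -92.1]
contact_force: [1.8, 0.4, -0.3]
gripper_width: 0.0236
gripper_force: 24.9
```

```bash
python3 m.py
```

```text
15.05 yaw -92.06 q6 -28.9 z 0.2037 M [ 0.131 -0.766  0.078] F [ 1.8  0.4 -0.3] tau6 0.662
```

Request:
jog_arm(moves=[[[0, 0, 0.02], 3, 2]])

```text
time_s: 15.18
tcp_pos: [0.612, 0.0942, 0.2035]
eef_rot: [-180.0, 0.0, -95.1]
contact_force: [2.4, 0.0, -1.0]
gripper_width: 0.0242
gripper_force: 24.9
```

```bash
python3 m.py
```

```text
15.18 yaw -95.07 q6 -31.9 z 0.2035 M [ 0.017 -0.84   0.022] F [ 2.4  0.  -1. ] tau6 0.662
```

Request:
jog_arm(moves=[[[0, -0.05, 0.02], 3, 2]])

```text
time_s: 15.3
tcp_pos: [0.6123, 0.0942, 0.2034]
eef_rot: [-180.0, 0.0, -98.1]
contact_force: [0.9, 0.1, -0.6]
gripper_width: 0.0238
gripper_force: 24.9
```

```bash
python3 m.py
```

```text
15.3 yaw -98.06 q6 -34.8 z 0.2034 M [ 0.272 -0.236 -0.041] F [ 0.9  0.1 -0.6] tau6 0.659
```

Request:
jog_arm(moves=[[[0, 0, 0.01], 3, 2]])

```text
time_s: 15.42
tcp_pos: [0.6123, 0.0942, 0.2032]
eef_rot: [-180.0, 0.0, -101.1]
contact_force: [1.5, 0.2, -1.2]
gripper_width: 0.0243
gripper_force: 24.9
```

```bash
python3 m.py
```

```text
15.43 yaw -101.06 q6 -37.8 z 0.2032 M [ 0.176 -0.564  0.011] F [ 1.5  0.2 -1.2] tau6 0.666
```

Request:
jog_arm(moves=[[[0, 0, 0.02], 3, 2]])

```text
time_s: 15.55
tcp_pos: [0.6123, 0.0942, 0.2031]
eef_rot: [-180.0, 0.0, -104.1]
contact_force: [2.0, 0.1, 0.2]
gripper_width: 0.0241
gripper_force: 24.9
```

```bash
python3 m.py
```

```text
15.55 yaw -104.06 q6 -40.8 z 0.2031 M [ 0.168 -0.542 -0.009] F [2.  0.1 0.2] tau6 0.665
```

Request:
jog_arm(moves=[[[0, 0, 0.01], 3, 2]])

```text
time_s: 15.68
tcp_pos: [0.6123, 0.0942, 0.2029]
eef_rot: [-180.0, 0.0, -107.1]
contact_force: [2.5, 0.2, -1.0]
gripper_width: 0.024
gripper_force: 24.9
```

```bash
python3 m.py
```

```text
15.68 yaw -107.06 q6 -43.8 z 0.2029 M [ 0.124 -0.773  0.018] F [ 2.5  0.2 -1. ] tau6 0.66
```

Request:
jog_arm(moves=[[[0, 0, 0.02], 3, 2]])

```text
time_s: 15.8
tcp_pos: [0.6124, 0.0942, 0.2028]
eef_rot: [-180.0, 0.0, -110.1]
contact_force: [1.5, 0.3, -1.6]
gripper_width: 0.024
gripper_force: 24.9
```

```bash
python3 m.py
```

```text
15.8 yaw -110.06 q6 -46.8 z 0.2028 M [ 0.085 -0.777  0.019] F [ 1.5  0.3 -1.6] tau6 0.654
```

Request:
jog_arm(moves=[[[0, 0, 0.02], 3, 2]])

```text
time_s: 15.92
tcp_pos: [0.6125, 0.0942, 0.2026]
eef_rot: [-180.0, 0.0, -113.1]
contact_force: [2.0, 0.1, -0.6]
gripper_width: 0.0238
gripper_force: 24.9
```

```bash
python3 m.py
```

```text
15.93 yaw -113.06 q6 -49.8 z 0.2026 M [ 0.049 -0.792  0.041] F [ 2.   0.1 -0.6] tau6 0.648
```

Request:
jog_arm(moves=[[[0, 0, 0.01], 3, 2]])

```text
time_s: 16.05
tcp_pos: [0.6125, 0.0942, 0.2025]
eef_rot: [-180.0, 0.0, -116.1]
contact_force: [2.4, -0.0, -0.5]
gripper_width: 0.024
gripper_force: 24.9
```

```bash
python3 m.py
```

```text
16.05 yaw -116.06 q6 -52.8 z 0.2025 M [-0.025 -0.905  0.082] F [ 2.4 -0.  -0.5] tau6 0.638
```

Request:
jog_arm(moves=[[[0, 0, 0], 0, 5], [[0, 0, 0], 0, 5], [[0, 0, 0], 0, 5], [[0, 0, 0], 0, 5], [[0, 0, -2], 0, 5], [[0, 0, -4], 0, 5], [[0, 0, -3], 0, 5], [[0, 0, 0], 0, 5]])

```text
time_s: 17.05
tcp_pos: [0.6132, 0.0944, 0.2954]
eef_rot: [-179.8, 0.2, -115.9]
contact_force: [0.1, -0.1, 0.1]
gripper_width: 0.0497
gripper_force: 0.0
```

```bash
python3 m.py; python3 -c "
from h import *
rows([.507,.104,.275],173,5,9)"
```

```text
17.05 yaw -115.95 q6 -52.7 z 0.2954 M [ 0.069  0.035 -0.021] F [ 0.1 -0.1  0.1] tau6 -0.004
[[[0.42, 1.11, 0.23], np.float64(7.9), 5], [[0.57, 1.04, 0.23], np.float64(7.9), 5], [[0.71, 0.95, 0.23], np.float64(7.9), 5], [[0.83, 0.85, 0.22], np.float64(7.9), 5], [[0.94, 0.72, 0.23], np.float64(7.9), 5], [[1.03, 0.59, 0.22], np.float64(7.9), 5], [[1.1, 0.44, 0.23], np.float64(7.9), 5], [[1.15, 0.29, 0.22], np.float64(7.9), 5], [[1.17, 0.12, 0.23], np.float64(7.9), 5]] 1.17
```

Request:
jog_arm(moves=[[[0.4, 1.1, 0], 7.9, 5], [[0.6, 1.0, 0], 7.9, 5], [[0.7, 0.9, 0], 7.9, 5], [[0.8, 0.9, 0], 7.9, 5], [[0.9, 0.7, 0], 7.9, 5], [[1.0, 0.6, 0], 7.9, 5], [[1.1, 0.4, 0.5], 7.9, 5], [[1.2, 0.3, 1], 7.9, 5], [[1.2, 0.1, 0.5], 7.9, 5], [[0, 0, 0], 0, 5], [[0, 0, 0], 0, 5]])

```text
time_s: 18.42
tcp_pos: [0.5068, 0.1034, 0.2723]
eef_rot: [-180.0, 0.0, 173.1]
contact_force: [0.3, 0.3, -0.4]
gripper_width: 0.0501
gripper_force: 0.0
```

```bash
python3 - <<'E'
from h import *
brief()
st=get_state();p=capture("wrist");T=wristT(p,st);q=capture("scene");t=capture("top")
print(proj(p,(.507,.104,.1),T))
for r in regions_of(p,"block_handle")+regions_of(p,"block"): print(r["confidence"],r["pixel"],np.round(quad_yaw(p,r["pixels"],.055,T),1))
im=np.zeros((600,800,3),np.uint8)
im[:384,:512]=p["pixels"];im[384:,:360]=cv2.resize(q["pixels"][190:310,220:420],(360,216));im[384:,400:760]=cv2.resize(t["pixels"][130:250,150:350],(360,216))
cv2.imwrite("pics/w5.png",im)
hsv=cv2.cvtColor(p["pixels"],cv2.COLOR_BGR2HSV).astype(int)
c=proj(p,(.507,.104,.1),T);yy,xx=np.mgrid[:384,:512]
m,cc,a=biggest((hsv[...,2]<50)&(abs(xx-c[0])<30)&(abs(yy-c[1])<30));print("black",cc,a,np.round(quad_yaw(p,m,.1,T),1))
E
```

```text
{'time_s': 18.425, 'joints': [33.3047, 3.9331, -14.7665, 0.0083, -71.3019, -130.1933], 'tcp_pos': [0.5068, 0.1034, 0.2723], 'eef_rot': [-179.993, 0.004, 173.114], 'contact_force': [0.3187, 0.3159, -0.3876], 'moment': [-0.0193, -0.0635, -0.0085], 'gripper_width': 0.0501, 'gripper_force': 0.0}
[258.48605014 169.92115818]
0.6 [259.2, 184.8] [545.  101.7  30.4 121.5  83.6]
0.28 [259.6, 309.1] [725.5  80.1  47.4  49.5  83.2]
0.57 [259.4, 185.6] [547.3 101.6  29.4 126.2  82.8]
black [260.01796407 165.76047904] 167 [504.  106.   11.1  20.2  83.2]
```

View pics/w5.png

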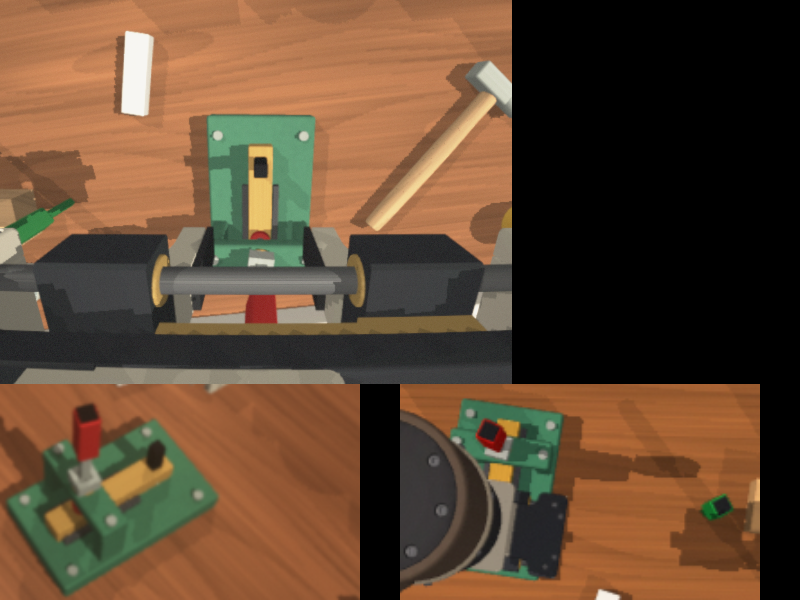

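Request:
jog_arm(moves=[[[0, 0.28, 3], 0, 4], [[0, 0, 5], 0, 4], [[0, 0, 5], 0, 4], [[0, 0, 4], 0, 4], [[0, 0, 2.5], 0, 4], [[0, 0, 0.9], 0, 4], [[0, 0, 0], 0, 4], [[0, 0, 0], 0, 4]])

```text
time_s: 19.68
tcp_pos: [0.5077, 0.1066, 0.0695]
eef_rot: [179.9, 0.1, 172.9]
contact_force: [0.5, 0.6, 0.5]
gripper_width: 0.0402
gripper_force: 0.0
```

```bash
python3 - <<'E'
from h import *
brief()
st=get_state();p=capture("wrist");T=wristT(p,st)
cv2.imwrite("pics/w6.png",cv2.resize(p["pixels"][100:320,140:380],None,fx=2.5,fy=2.5))
print(proj(p,st["tcp_pos"]+[0,0,.034],T))
E
```

```text
{'time_s': 19.675, 'joints': [33.5669, 15.1804, -30.5371, 0.0174, -44.1714, -130.6315], 'tcp_pos': [0.5077, 0.1066, 0.0695], 'eef_rot': [179.9368, 0.0923, 172.9478], 'contact_force': [0.4655, 0.622, 0.4686], 'moment': [-0.0345, -0.0447, 0.0126], 'gripper_width': 0.0402, 'gripper_force': 0.0}
[257.50898125 275.52756097]
```

View pics/w6.png

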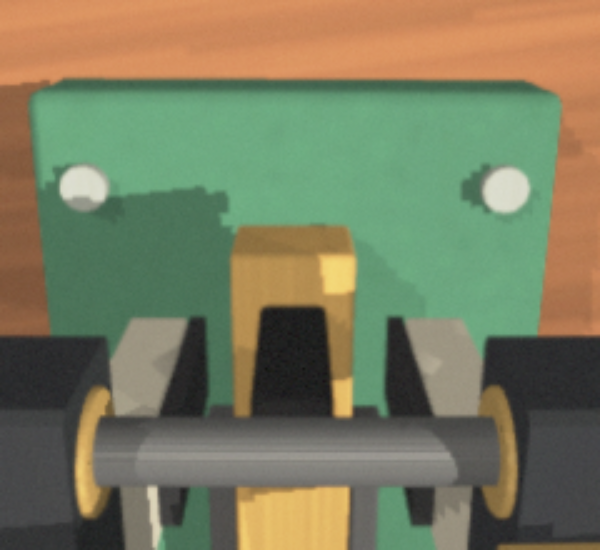

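The handle (crop column about 294) is centred between the pads (207 and 387), so I can close on it.

Request:
jog_arm(moves=[[[0, -0.05, 0], 0, 1], [[0, 0, 0], 0, 1], [[0, 0, 0], 0, 1], [[0, 0, 0], 0, 1], [[0, 0, 0], 0, 1], [[0, 0, 0], 0, 1]], newtons=15)

```text
time_s: 20.48
tcp_pos: [0.5069, 0.1058, 0.0686]
eef_rot: [180.0, 0.0, 172.9]
contact_force: [-1.9, 0.5, 4.9]
gripper_width: 0.0161
gripper_force: 15.0
```

```bash
python3 m.py;python3 -c "
from h import *
brief()"
```

```text
20.48 yaw 172.94 q6 -130.6 z 0.0686 M [ 0.055  0.567 -0.089] F [-1.9  0.5  4.9] tau6 0.035
{'time_s': 20.475, 'joints': [33.528, 15.2247, -30.6291, 0.004, -44.1304, -130.5914], 'tcp_pos': [0.5069, 0.1058, 0.0686], 'eef_rot': [179.9918, 0.0138, 172.9394], 'contact_force': [-1.8512, 0.476, 4.9316], 'moment': [0.0546, 0.567, -0.0888], 'gripper_width': 0.0161, 'gripper_force': 15.0}
```

Request:
jog_arm(moves=[[[0.1, 0, 0], 0, 1]])

```text
time_s: 20.6
tcp_pos: [0.5067, 0.106, 0.0686]
eef_rot: [180.0, 0.1, 172.9]
contact_force: [4.8, -1.3, -0.4]
gripper_width: 0.0157
gripper_force: 15.0
```

```bash
python3 m.py
```

```text
20.6 yaw 172.95 q6 -130.7 z 0.0686 M [-0.673 -1.579 -0.107] F [ 4.8 -1.3 -0.4] tau6 0.113
```

Request:
jog_arm(moves=[[[0.1, 0, 0], 0, 1]])

```text
time_s: 20.72
tcp_pos: [0.5058, 0.1062, 0.0686]
eef_rot: [180.0, 0.1, 172.9]
contact_force: [4.6, -1.1, 1.0]
gripper_width: 0.0156
gripper_force: 15.0
```

```bash
python3 m.py
```

```text
20.73 yaw 172.95 q6 -130.8 z 0.0686 M [-0.555 -1.668 -0.026] F [ 4.6 -1.1  1. ] tau6 0.057
```

Request:
jog_arm(moves=[[[0.1, 0, 0], 0, 1]])

```text
time_s: 20.85
tcp_pos: [0.5047, 0.1064, 0.0686]
eef_rot: [180.0, 0.1, 173.0]
contact_force: [5.7, -0.9, -0.1]
gripper_width: 0.0156
gripper_force: 15.0
```

```bash
python3 m.py;python3 -c "
from h import *
brief()"
```

```text
20.85 yaw 172.95 q6 -130.8 z 0.0686 M [-0.432 -1.623 -0.058] F [ 5.7 -0.9 -0.1] tau6 0.025
{'time_s': 20.85, 'joints': [33.7529, 15.0143, -30.9559, 0.0374, -43.9358, -130.8294], 'tcp_pos': [0.5047, 0.1064, 0.0686], 'eef_rot': [179.9582, 0.0882, 172.9504], 'contact_force': [5.6901, -0.927, -0.1064], 'moment': [-0.4322, -1.6231, -0.0577], 'gripper_width': 0.0156, 'gripper_force': 14.9961}
```

Request:
jog_arm(moves=[[[0.1, 0, 0], 0, 1], [[0.1, 0, 0], 0, 1], [[0.1, 0, 0], 0, 1], [[0.1, 0, 0], 0, 1], [[0.1, 0, 0], 0, 1], [[0.1, 0, 0], 0, 1]])

```text
time_s: 21.6
tcp_pos: [0.4986, 0.1072, 0.0686]
eef_rot: [180.0, 0.1, 173.0]
contact_force: [4.1, -1.3, 1.7]
gripper_width: 0.0161
gripper_force: 15.0
```

```bash
python3 m.py
```

```text
21.6 yaw 172.95 q6 -131.3 z 0.0686 M [-0.25  -1.713  0.064] F [ 4.1 -1.3  1.7] tau6 -0.008
```

Request:
jog_arm(moves=[[[0.1, 0, 0], 0, 1], [[0.1, 0, 0], 0, 1], [[0.1, 0, 0], 0, 1], [[0.1, 0, 0], 0, 1], [[0.1, 0, 0], 0, 1], [[0.1, 0, 0], 0, 1]])

```text
time_s: 22.35
tcp_pos: [0.4927, 0.1079, 0.0686]
eef_rot: [180.0, 0.1, 173.0]
contact_force: [4.9, -1.0, -0.1]
gripper_width: 0.0158
gripper_force: 15.0
```

```bash
python3 m.py
```

```text
22.35 yaw 172.95 q6 -131.8 z 0.0686 M [-0.324 -1.713  0.022] F [ 4.9 -1.  -0.1] tau6 -0.008
```

Request:
jog_arm(moves=[[[0, 0, 0], 0, 1], [[0, 0, 0], 0, 1], [[0, 0, 0], 0, 1]])

```text
time_s: 22.72
tcp_pos: [0.4924, 0.1079, 0.0686]
eef_rot: [180.0, 0.0, 172.9]
contact_force: [5.0, 1.4, 1.4]
gripper_width: 0.0158
gripper_force: 15.0
```

```bash
python3 m.py; python3 -c "
from h import *
brief()"
```

```text
22.73 yaw 172.94 q6 -131.8 z 0.0686 M [ 0.299 -1.783  0.083] F [5.  1.4 1.4] tau6 -0.052
{'time_s': 22.725, 'joints': [34.7256, 14.0559, -32.3547, 0.0053, -43.5269, -131.7852], 'tcp_pos': [0.4924, 0.1079, 0.0686], 'eef_rot': [179.9611, 0.0491, 172.9442], 'contact_force': [5.0454, 1.4383, 1.3962], 'moment': [0.2991, -1.783, 0.0826], 'gripper_width': 0.0158, 'gripper_force': 14.9988}
```

Request:
jog_arm(moves=[[[-0.02, 0, 0], 0, 1], [[0, 0, 0], 0, 4], [[0, 0, 0], 0, 4], [[0, 0, 0], 0, 4], [[0, 0, 0], 0, 4], [[0, 0, -2], 0, 4], [[0, 0, -4], 0, 4], [[1, 0, -6], 0, 4], [[3, 0, -5], 0, 4], [[3, 0, -3], 0, 4], [[0, 0, 0], 0, 4], [[0, 0, 0], 0, 4]])

```text
time_s: 24.22
tcp_pos: [0.4224, 0.1161, 0.2681]
eef_rot: [180.0, -0.0, 173.0]
contact_force: [0.3, 0.5, -0.3]
gripper_width: 0.04
gripper_force: 0.0
```

```bash
python3 - <<'E'
from h import *
brief()
st=get_state();p=capture("wrist");T=wristT(p,st);q=capture("scene")
print(proj(p,(.4924,.1079,.1),T))
im=np.zeros((600,800,3),np.uint8)
im[:384,:512]=p["pixels"];im[300:,440:]=cv2.resize(q["pixels"][190:315,220:370],(360,300));cv2.imwrite("pics/w7.png",im)
for r in regions_of(p,"block"): print(r["confidence"],np.round(quad_yaw(p,r["pixels"],.055,T),1))
E
```

```text
{'time_s': 24.225, 'joints': [41.3212, -4.1867, -23.3994, -0.0192, -70.7756, -138.3585], 'tcp_pos': [0.4224, 0.1161, 0.2681], 'eef_rot': [179.9792, -0.0058, 172.9564], 'contact_force': [0.2933, 0.4623, -0.2626], 'moment': [0.0059, -0.0447, 0.0405], 'gripper_width': 0.04, 'gripper_force': 0.0}
[258.20381763 230.12910092]
0.61 [516.3 105.5  32.6 101.3  83.7]
```

View pics/w7.png

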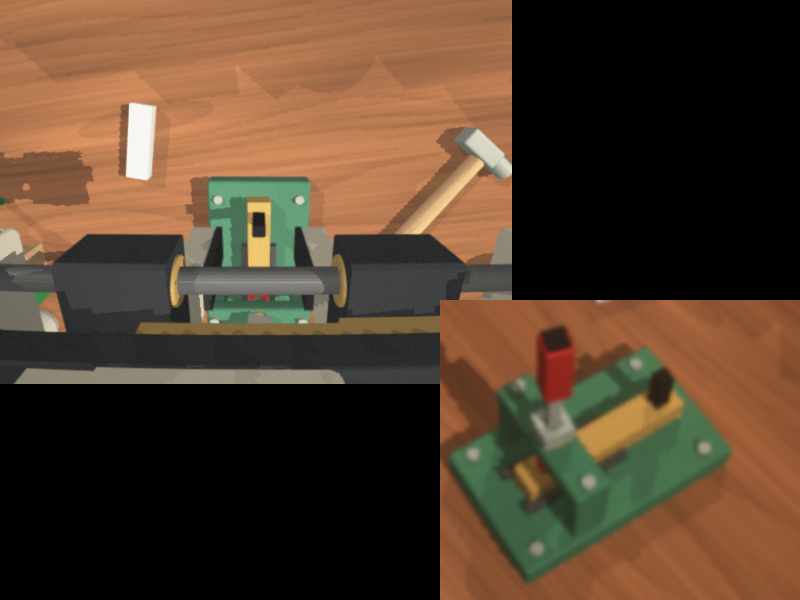

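The block has been drawn out about 14 mm and lies flat in the channel. The driver stands in the screw and the arm is clear, so I'm handing in.

```bash
python3 -c "
from plant import *
print(close_job())"
```

```text
the job is handed in; nothing more can be done
None
```

I handed the job in at about 24 s; no verdict came back. The screw is turned down to an estimated 4–5 N nip, the block is drawn about 14 mm towards the robot with about 5 N of drag, and the driver is left standing in the screw.

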